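Clip the spring-hook probe on the rectifier's terminal post

TASK

Take the grey spring-hook probe out of its wooden rest and clip it on the etching rectifier's brass terminal post that has the round knurled nut: squeeze the thumb plate towards the finger flange so that the hook comes out of the nose, bring the open hook round the bare neck of that post from the side, below the nut, and let go so that the spring draws the hook home and pinches the neck. Leave the probe clipped there, lying level with its flange upright, and do not disturb the jar, the canister or the brush pot.

Things in the scene. Friction and masses are not known exactly. Their poses are not given: they have to be found in the camera images.
- flange (a point): Loose spring-hook probe, grey plastic, 135 mm long, 0.1 kg. Point on its long axis in the front face of the finger flange (28 wide, 54 tall, 5 mm thick, so it stands 27 mm above and below the axis). x runs along the probe to the hook, z up, y left. Behind the flange a 22 mm square handle, 29 mm long. Starts level in the rest's middle notch, axis 44 mm above the bench; lifts straight out.
- thumb_plate (a point): Centre of the back face of the probe's black thumb plate (28 wide, 46 tall, 6 mm thick), the end of the plunger; axes as flange. 62 mm behind flange with the plunger out, 40 mm when fully pressed. Two fingers from above can squeeze this back face and the flange's front face together, fingertips kept over 6.5 mm above the axis to clear the barrel in front of the flange.
- plunger (a joint): Travel of the plunger; thumb plate, rod and hook are one rigid piece sliding in the probe. 0 = out (hook drawn in), 0.022 m = fully pressed (hook out). A spring pushes it back: 5 N at 0, 9.4 N at 0.022. Reads about 0.008 when the hook has closed on a post.
- nose (a point): Centre of the flat front face of the probe's nose block (22 wide, 12 tall), on the axis 71 mm ahead of flange, same axes. Between flange and nose runs the round front barrel, 13 mm thick. A caught post is pinched between this face and the hook.
- throat (a point): Point carried by the hook where the axis of a caught post lies: on the probe's axis, 4 mm ahead of which is the crossbar; 67 mm + plunger travel ahead of flange. Flat J of 3.6 mm wire in the x-y plane: shank on the +y side, lip turned back 5 mm on the -y side, 14.4 mm between. The mouth opens to -y, between lip end and nose: 17 mm wide when fully pressed, its middle 9.5 mm behind this point.
- rest: Fixed pale wooden brush rest, 115 x 150 mm, two notched boards, tops up to 48 mm above the bench. Origin on the bench under the start of flange (within 3 mm); x along the notches towards the probe's hook. Back board (5 mm thick) centred 27 mm behind the origin, front board (8 mm) 30 mm ahead: squeezed, the probe can slide about 16 mm back, 2 mm forward.
- rectifier: Fixed grey etching rectifier. Origin on the bench midway between its two posts; x points to its case (away from the robot), y to its left. Black terminal board 12 mm high from 27 mm before to 39 mm behind the line of posts, 150 mm wide; case from 39 to 169 mm behind it, 180 wide, 77 high. Bare bench in front of the board.
- post_round_neck (a point): The brass post to clip on, upright, with a round knurled nut 20 mm across, 41 to 53 mm above the bench (screw end to 58). Point at the middle of its bare neck: 8 mm thick, from 17 to 41 mm above the bench, point at 29 mm. Collar 20 mm across below. It stands 38 mm to the left or the right of rectifier's origin.
- post_wing_neck (a point): The same point of the other brass post, which has a wing nut (about 39 mm across its wings, up to 62 mm above the bench). To be left free.
- jar: Loose amber glass jar, 64 mm across, 125 mm high; origin under its centre.
- canister: Loose steel canister, 44 mm across, 64 mm high; origin under its centre.
- brush_pot: Loose white pot of brushes, 72 mm across, pot 100 mm and brushes about 230 mm high; origin under its centre.
Things that resemble listed ones, but are neither listed nor needed, are in the scene too. There is more than one size of the part that bears flange; the job needs the largest.

How it is judged:
By the outcome, as a careful person would: the job done as asked, in the order asked, and still so for the second after the job is handed in, with the robot touching nothing.
It also fails if it takes over 42 s, if anything falls off the work surface, if the arm or the gripper's body presses on something with over 40 N, if the wrist force passes 120 N, or if a joint passes its speed limit or range.

ROBOT

A 7-joint arm with a two-finger parallel gripper is mounted at the origin on the work surface. World frame = base frame: x ahead of the robot, y to its left, z up, the work surface at z = 0. Lengths are in m, angles in rad, forces in N, time in s.
With the tool pointing down it reaches from about 0.4 to 0.85 m from the base axis. Payload 10.4 kg.
Tool frame: the origin (TCP) lies where the fingers leave the gripper's body, on its centre line; the fingertips stand 70 mm ahead of it and the grasp point (between the pads) lies r.grip_depth ahead of it (r.grip_depth is the distance from the TCP to the grasp point, in m); z points along the fingers, y is the direction in which the jaws open and shut (so a half turn about z gives the same grasp; the last joint's range is limited). The gripper opens to 87 mm and grips with 3 to 60 N. Pads are 19 mm wide; open, the fingers measure 117 mm over their backs; the gripper's body (75 mm by 190 mm) begins 51 mm behind the grasp point.
Start: joints at [-1.272, 0.332, -0.065, 1.46, 0.022, 1.35, -0.088], TCP at [0.198, 0.593, 0.292] pointing down, gripper open.
Joint ranges: [-2.6, 2.6], [-0.5, 2.12], [-1.47, 1.34], [0.16, 2.42], [-1.27, 4.41], [0.06, 2.06], [-2.6, 2.6]. Speed limits (rad/s): [2.22, 2.22, 2.79, 2.79, 3.14, 3.14, 3.14].

INTERFACE

Orientations are given as a unit quaternion [x, y, z, w].
In Python, from bench import monitor, viewer, workorder, nets, r gives the robot as it stands.
- The arm moves only by the tool drive_tool, never from a script. Its argument "plan" is a list of rows, each an object of numbers: "rx", "ry", "rz": the turn, a rotation vector about the tool's x, y, z in units of 360 degrees (1.0 is 360 degrees); "x", "y", "z": the shift along the tool's x, y, z in units of 1000 mm (1.0 is 1000 mm); "fingers": the opening, from 0 (shut) to 1 (fully open). In form: [{"rx": .., "ry": .., "rz": .., "x": .., "y": .., "z": .., "fingers": ..}, ...]. A call has 1 to 12 rows; each row is the pose to reach, as a shift and turn from the pose commanded when the call began, along the tool's axes at that moment, turning the shorter way round; what a row does not reach only later rows make up. A row lasts 1/8 s, in which the tool goes at most 62.5 mm and 10.7 degrees, less where a joint would pass 70% of its speed; a pose out of reach is approached as far as the arm can. A call with a number of a shift or a turn outside -1 to 1 is refused whole. A call with a gripper value outside its range is refused whole. The fingers move at their own pace and stop on an object; "squeeze" is the grip in N (left out, the last holds). Time passes only in rows, so rows that repeat a pose let the fingers close. It gives the time, the measured TCP pose, the force and the opening at its end, in the units of the state.
- monitor.read_state(): the state, without advancing time (a new reading comes with each control period).
- viewer.camera(name): name is "scene" or "side" or "wrist"; returns a dict with "color" (384x512x3 uint8, red, green, blue), "depth" (384x512 float32, m along the optical axis (not along the pixel's ray), 0 where there is no reading), "camera_matrix" (3x3 intrinsics, pixels), "xyz" and "rotation" of the camera in the world. Camera axes: x right, y down, z forward; pixel columns grow to the right and rows downward; lengths in m; the calibration is good to about 2 mm. A picture is of the moment at which its call begins.
- workorder.close_job(): hands the job in, once; it reports no verdict.
Trained networks look in the newest picture that a camera, given by its name, has taken for a name from the list of things; names that differ only in an ending like _2 or _b are one class to them, and where a whole thing is asked for, a point or a joint stands for the part that bears it (a point fixed in the world has none). Each returns a list of dicts, best first, with "confidence" (0 to 1); they miss things now and then, are a little off and sometimes report something else, mostly with a low value. They report only what shows in the picture. A call takes as long as a camera call. They do not tell look-alikes from the thing itself.
- nets.find_in(label, camera): "centre" ([x, y, z] in m, in world coordinates, good to about 4 mm: the middle of the surface that is visible of it).
- nets.regions_of(label, camera): "region" (384x512 bool, what is visible of it).
The state is a dict: "time": time; "joint_positions": joint angles; "joint_vel": joint speeds; "joint_torque": joint torques, N m; "ee_pos": TCP position; "eef_rot": TCP orientation; "ft_force": force on the tool from outside, world axes, zero at the start; "torque": the same for the moment, N m; "width": finger opening in m.
Only numpy, scipy, OpenCV 4.12 (cv2) and the standard library are available. Lean on these libraries where they do the work, as an engineer would, in place of code of your own. Each camera call takes 0.05 s, during which the arm holds its last target.

## Working session

There is one attempt and no reset: what is moved stays moved. The work goes in short steps, Python scripts to look and compute and a tool call to move; the robot and the scene stay as the last step left them, time stands still between calls to the robot, and variables do not carry over. Pictures are saved under pics/ and viewed, and the job is handed in when it is done.

Besides the shell and the picture viewer there is one more tool, called after "Request:" as name(argument=value, ...), one argument or row to a line, values as JSON. drive_tool: Moves the arm, as the interface text tells. Its arguments: {"type":"object","properties":{"plan":{"type":"array","items":{"type":"object","properties":{"rx":{"type":"number","minimum":-1,"maximum":1},"ry":{"type":"number","minimum":-1,"maximum":1},"rz":{"type":"number","minimum":-1,"maximum":1},"x":{"type":"number","minimum":-1,"maximum":1},"y":{"type":"number","minimum":-1,"maximum":1},"z":{"type":"number","minimum":-1,"maximum":1},"fingers":{"type":"number"}}}},"squeeze":{"type":"number"}},"required":["plan"]}

```bash
ls; mkdir -p pics; python3 - <<'E'
from bench import monitor, viewer, workorder, nets, r
import cv2,numpy as np
print(monitor.read_state(), r.grip_depth)
for n in ["scene","side","wrist"]:
    c=viewer.camera(n)
    cv2.imwrite(f"pics/{n}0.png",c["color"][:,:,::-1])
    np.savez(f"{n}0.npz",**c)
    print(n,c["xyz"],c["rotation"],c["camera_matrix"])
    for l in ["flange","thumb_plate","nose","rest","rectifier","post_round_neck","post_wing_neck","jar","canister","brush_pot"]:
        try: print(l,[(np.round(d["centre"],3).tolist(),round(float(d["confidence"]),2)) for d in nets.find_in(l,n)])
        except Exception as e: print(l,e)
E
```

```text
pics
{'time': 0.0, 'joint_positions': array([-1.27154178,  0.33286436, -0.06471499,  1.46095503,  0.0215966 ,
        1.34988589, -0.08847924]), 'joint_vel': array([-0.00031245, -0.0015702 , -0.00070857,  0.00042739,  0.00162625,
       -0.00079119, -0.0015125 ]), 'joint_torque': array([-6.19965749e-05, -6.23230934e+01,  2.50573573e-02, -3.89906216e+01,
       -6.11648359e-02,  3.91201722e-02,  1.51121703e-04]), 'ee_pos': array([0.1976041 , 0.5926328 , 0.29145205]), 'eef_rot': array([ 1.60206154e-01,  9.87083323e-01, -7.03476357e-04, -8.49102588e-05]), 'ft_force': array([ 0.9720251 , -0.79696776, -0.63271943]), 'torque': array([-0.00999962, -0.0040436 ,  0.0259005 ]), 'width': 0.08714657754379077} 0.051
scene [ 1.39607292 -0.05301906  0.67606723] [ 0.65090979  0.62789281 -0.28781732 -0.31500517] [[354.45378523   0.         254.91836503]
 [  0.         354.45378523 193.39237293]
 [  0.           0.           1.        ]]
flange [([0.52, 0.147, 0.047], 0.72), ([0.536, -0.031, 0.025], 0.66)]
thumb_plate [([0.464, 0.144, 0.052], 0.58), ([0.503, -0.038, 0.022], 0.58), ([0.679, 0.176, 0.02
[... 765 characters left out ...]

nose [([0.509, 0.141, 0.054], 0.81), ([0.529, -0.029, 0.024], 0.72)]
rest [([0.518, 0.115, 0.004], 0.78)]
rectifier [([0.649, -0.213, 0.072], 0.58)]
post_round_neck [([0.586, -0.168, 0.044], 0.42)]
post_wing_neck [([0.598, -0.246, 0.046], 0.69)]
jar [([0.527, -0.447, 0.1], 0.6)]
canister [([0.633, 0.359, 0.042], 0.46)]
brush_pot [([0.803, 0.187, 0.094], 0.55)]
wrist [0.12891735 0.61614839 0.38353357] [0.80413686 0.57968529 0.07731341 0.10654344] [[335.12191663   0.         252.16209426]
 [  0.         335.12191663 196.41586857]
 [  0.           0.           1.        ]]
flange []
thumb_plate []
nose []
rest []
rectifier []
post_round_neck []
post_wing_neck []
jar []
canister []
brush_pot []
```

View pics/scene0.png

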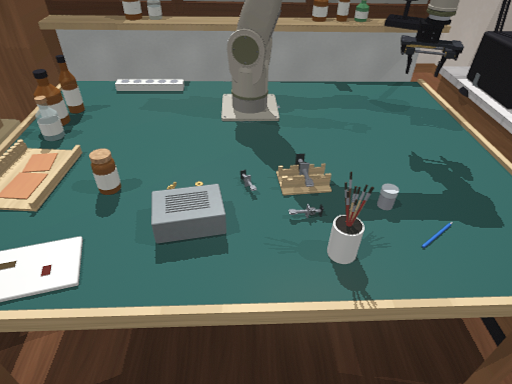

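View pics/side0.png

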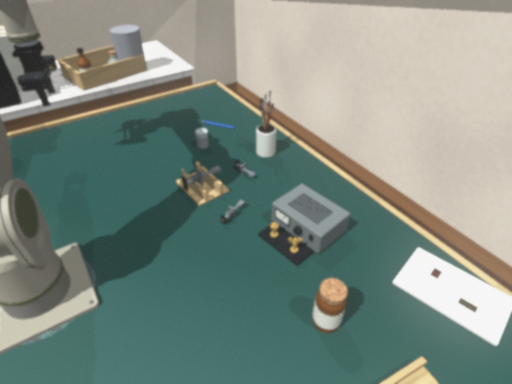

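```bash
python3 - <<'E'
import cv2,numpy as np
from scipy.spatial.transform import Rotation as R
for n,box in [("scene",(230,140,110,90)),("scene",(140,165,100,80)),("side",(165,145,100,90)),("side",(250,180,110,90))]:
    c=np.load(f"{n}0.npz")["color"];x,y,w,h=box
    cv2.imwrite(f"pics/c_{n}_{x}.png",cv2.resize(c[y:y+h,x:x+w,::-1],None,fx=7,fy=6.5,interpolation=cv2.INTER_CUBIC)[:600,:800])
a=cv2.imread("pics/c_scene_230.png");b=cv2.imread("pics/c_side_165.png");d=cv2.imread("pics/c_side_250.png")
f=lambda i:cv2.resize(i,(400,300))
cv2.imwrite("pics/m.png",np.vstack([np.hstack([f(a),f(b)]),np.hstack([f(d),f(cv2.imread("pics/c_scene_140.png"))])]))
w=np.load("wrist0.npz");print(R.from_quat(w["rotation"]).as_matrix())
E
```

```text
[[ 3.15975192e-01  9.15818153e-01  2.47864457e-01]
 [ 9.48767100e-01 -3.05226906e-01 -8.17161322e-02]
 [ 8.17784037e-04  2.60985912e-01 -9.65342263e-01]]
```

View pics/m.png

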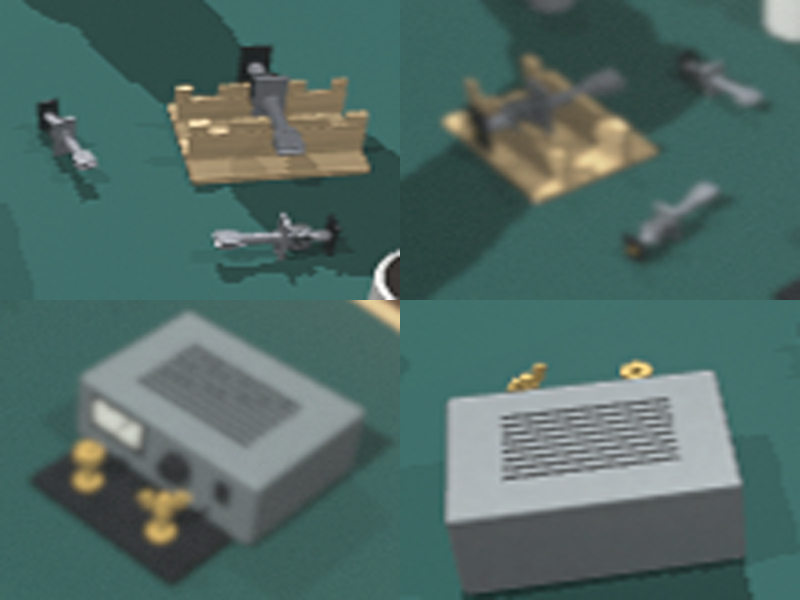

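Request:
drive_tool(
  plan=[
    {"x":-0.435,"y":-0.326,"z":0.04,"rz":0.2,"fingers":1},
    {"x":-0.435,"y":-0.326,"z":0.04,"rz":0.2,"fingers":1},
    {"x":-0.435,"y":-0.326,"z":0.04,"rz":0.2,"fingers":1},
    {"x":-0.435,"y":-0.326,"z":0.04,"rz":0.2,"fingers":1},
    {"x":-0.435,"y":-0.326,"z":0.04,"rz":0.2,"fingers":1},
    {"x":-0.435,"y":-0.326,"z":0.04,"rz":0.2,"fingers":1},
    {"x":-0.435,"y":-0.326,"z":0.04,"rz":0.2,"fingers":1},
    {"x":-0.435,"y":-0.326,"z":0.04,"rz":0.2,"fingers":1},
    {"x":-0.435,"y":-0.326,"z":0.04,"rz":0.2,"fingers":1},
    {"x":-0.435,"y":-0.326,"z":0.04,"rz":0.2,"fingers":1},
    {"x":-0.435,"y":-0.326,"z":0.04,"rz":0.2,"fingers":1},
  ],
)

```text
validation failed for argument at $.pl...
```

```bash
cat > h.py <<'E'
from bench import monitor, viewer, workorder, nets, r
import cv2,numpy as np
from scipy.spatial.transform import Rotation as R
def snap(n,tag):
    c=viewer.camera(n); np.savez(f"{tag}.npz",**c); cv2.imwrite(f"pics/{tag}.png",c["color"][:,:,::-1]); return c
def cloud(c):
    K=c["camera_matrix"];d=c["depth"];v,u=np.mgrid[:384,:512]
    p=np.stack([(u-K[0,2])/K[0,0]*d,(v-K[1,2])/K[1,1]*d,d],-1)
    P=p@R.from_quat(c["rotation"]).as_matrix().T+c["xyz"]; P[d<=0]=np.nan
    return P
E
python3 - <<'E'
from h import *
s=monitor.read_state();print(s["time"],s["ee_pos"],s["eef_rot"],s["joint_positions"])
c=snap("wrist","w1")
E
```

```text
1.65 [0.19766573 0.59294255 0.29229289] [ 1.60209619e-01  9.87083012e-01  7.59050100e-05 -9.15153300e-06] [-1.27159091  0.33216763 -0.06468704  1.46010591  0.02157539  1.34986379
 -0.08848634]
```

View pics/w1.png

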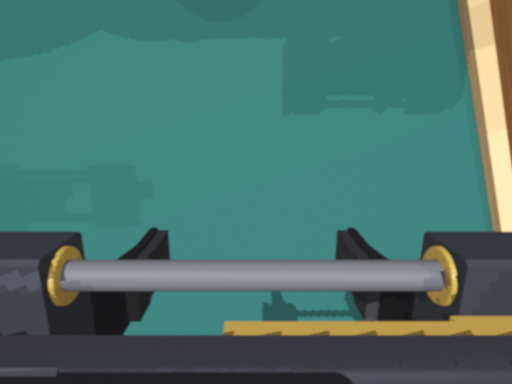

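Request:
drive_tool(
  plan=[
    {"rx":0,"ry":0,"rz":0.2,"x":-0.435,"y":-0.326,"z":0.04,"fingers":1},
    {"rx":0,"ry":0,"rz":0.2,"x":-0.435,"y":-0.326,"z":0.04,"fingers":1},
    {"rx":0,"ry":0,"rz":0.2,"x":-0.435,"y":-0.326,"z":0.04,"fingers":1},
    {"rx":0,"ry":0,"rz":0.2,"x":-0.435,"y":-0.326,"z":0.04,"fingers":1},
    {"rx":0,"ry":0,"rz":0.2,"x":-0.435,"y":-0.326,"z":0.04,"fingers":1},
    {"rx":0,"ry":0,"rz":0.2,"x":-0.435,"y":-0.326,"z":0.04,"fingers":1},
    {"rx":0,"ry":0,"rz":0.2,"x":-0.435,"y":-0.326,"z":0.04,"fingers":1},
    {"rx":0,"ry":0,"rz":0.2,"x":-0.435,"y":-0.326,"z":0.04,"fingers":1},
    {"rx":0,"ry":0,"rz":0.2,"x":-0.435,"y":-0.326,"z":0.04,"fingers":1},
    {"rx":0,"ry":0,"rz":0.2,"x":-0.435,"y":-0.326,"z":0.04,"fingers":1},
    {"rx":0,"ry":0,"rz":0.2,"x":-0.435,"y":-0.326,"z":0.04,"fingers":1},
  ],
)

```text
time: 3.08
ee_pos: [0.5069, 0.1468, 0.2522]
eef_rot: [0.71, 0.705, 0.0, -0.0]
ft_force: [0.4, 1.2, -0.3]
width: 0.0872
```

```bash
python3 - <<'E'
from h import *
s=monitor.read_state();print(s["time"],s["ee_pos"],s["eef_rot"],s["joint_positions"])
c=snap("wrist","w2")
E
```

```text
3.075 [0.50694146 0.14676218 0.25219538] [ 7.09670393e-01  7.04533798e-01  4.03982783e-05 -2.42626557e-04] [-0.74930741  0.14303887  0.41885828  1.79315703 -0.06231765  1.21838208
 -0.31997197]
```

View pics/w2.png

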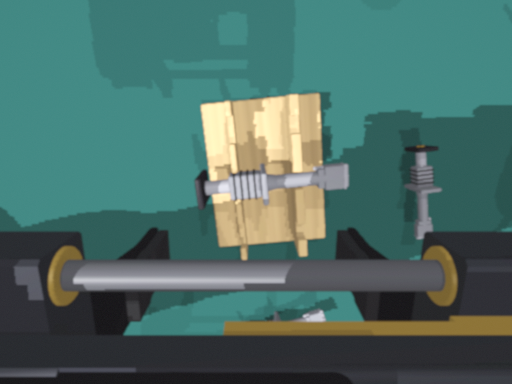

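```bash
python3 - <<'E'
from h import *
c=dict(np.load("w2.npz"));P=cloud(c)
x,y,w,h=185,85,180,180
cv2.imwrite("pics/w2c.png",cv2.resize(c["color"][y:y+h,x:x+w,::-1],None,fx=3.3,fy=3.3,interpolation=cv2.INTER_NEAREST))
sub=P[y:y+h,x:x+w].reshape(-1,3)
for v in range(164,212,3):
    print(v,' '.join(f"{P[v,u,2]*1000:.0f}" for u in range(188,356,3)))
for (u,v) in [(201,190),(264,184),(337,177),(346,177),(197,190),(206,190),(300,180)]:print(u,v,P[v,u].round(4))
E
```

```text
164 -2 -2 -2 -0 -1 -2 -2 6 7 7 7 6 6 6 7 44 45 8 7 6 7 6 6 6 20 25 7 7 8 7 7 7 6 8 17 44 47 47 47 7 6 8 5 7 7 -2 -0 40 40 43 42 44 45 44 -0 -1
167 -2 -1 -1 -1 -2 -1 -1 6 6 7 8 8 7 8 6 45 44 13 7 7 7 6 6 6 33 41 7 7 7 7 8 7 6 7 14 43 46 47 47 7 7 8 43 44 44 43 48 50 48 48 48 49 48 45 -2 -2
170 -1 -1 -2 -1 -1 26 25 -1 7 8 6 7 8 8 8 44 45 20 31 7 37 6 39 37 7 55 7 5 6 7 6 7 7 6 12 37 48 48 46 8 7 8 7 46 48 49 48 49 49 49 48 48 48 43 -1 -1
173 -1 -2 -2 -1 39 40 32 -2 7 7 8 7 7 6 36 44 42 42 45 46 52 47 51 50 48 68 66 6 8 7 6 7 8 8 10 43 43 44 46 45 45 44 45 47 49 49 49 50 49 48 49 49 48 45 -1 -2
176 -1 -2 -2 -3 56 50 34 -1 6 7 7 8 8 7 53 55 52 54 54 52 54 54 55 53 53 69 70 46 48 46 47 46 46 46 46 50 48 49 48 48 47 50 50 48 50 50 47 49 48 51 48 48 48 45 -1 -1
179 -3 -1 -0 66 64 55 38 -0 7 6 7 7 7 43 54 56 53 54 53 56 55 53 55 54 53 70 70 50 48 48 49 49 47 49 50 50 49 48 50 50 49 48 49 49 49 48 49 49 50 49 48 49 48 45 -2 -2
182 -2 -1 -1 65 66 55 46 45 46 46 47 47 47 47 52 54 54 54 54 53 nan 53 54 54 53 69 70 51 50 48 50 51 49 49 50 49 50 49 50 48 49 50 48 50 50 50 50 49 48 49 49 49 49 44 -
[... 887 characters left out ...]
 7 22 46 46 47 6 7 7 7 8 6 7 -2 -1 -1 -0 -2 -1 -2 -1 -2 -1
203 -3 -2 -1 -0 66 66 56 -1 -3 9 7 7 7 7 8 7 45 44 27 7 7 5 8 9 7 7 69 70 7 6 6 7 7 7 7 21 47 46 46 nan 6 7 8 8 7 6 -1 -2 -2 0 -3 -1 0 -0 -2 -1
206 -2 0 -1 -1 65 66 -1 nan -1 7 6 8 7 6 6 8 44 44 32 8 6 7 6 6 6 7 6 6 6 6 6 6 7 7 6 18 46 48 47 6 6 6 7 7 6 6 -2 -0 -1 -2 -3 0 -2 -1 -2 -3
209 -1 -2 -1 -2 64 65 -1 -1 -2 6 6 6 7 7 7 7 7 44 38 7 7 6 7 7 7 7 6 6 6 6 7 7 7 6 6 17 45 49 47 7 8 7 5 6 7 7 -1 0 -0 -1 -1 -1 -2 -2 -2 -2
201 190 [0.4621 0.1498 0.0657]
264 184 [0.5158 0.1556 0.0694]
337 177 [0.5818 0.1569 0.0493]
346 177 [0.5913 0.1558 0.0442]
197 190 [0.4588 0.1501 0.0664]
206 190 [0.4641 0.1459 0.05  ]
300 180 [0.5491 0.1539 0.0469]
```

View pics/w2c.png

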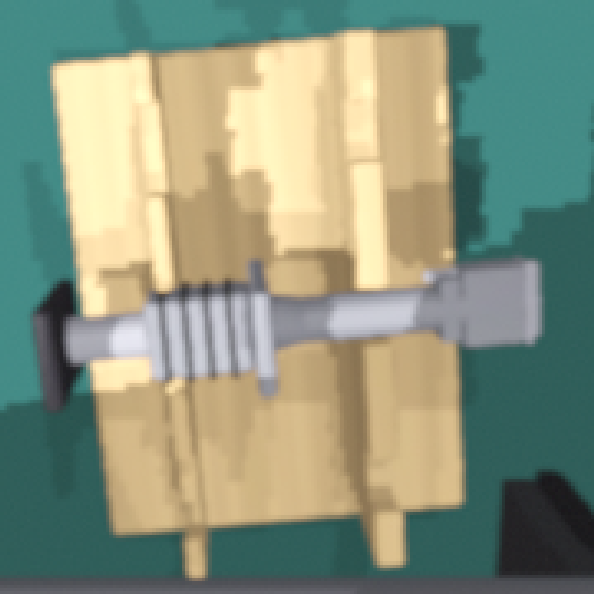

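```bash
cat >> h.py <<'E'
def fitprobe(c,box,z0=0.044,zoff=-0.0012):
    P=cloud(c);x,y,w,h=box;u,v=np.meshgrid(np.arange(x,x+w),np.arange(y,y+h));Q=P[y:y+h,x:x+w].reshape(-1,3)
    return Q
E
python3 - <<'E'
from h import *
c=dict(np.load("w2.npz"));P=cloud(c)
def reg(u0,u1,v0,v1,z0,z1):
    Q=P[v0:v1,u0:u1].reshape(-1,3);m=(Q[:,2]>z0)&(Q[:,2]<z1);return Q[m]
T=reg(190,212,165,215,.063,.070);F=reg(255,275,160,212,.066,.075);H=reg(228,262,165,205,.0515,.058);N=reg(322,356,160,195,.0455,.053)
cs=[]
for n,q in zip("TFHN",(T,F,H,N)):
    print(n,len(q),q.mean(0).round(4),((q.min(0)+q.max(0))/2).round(4),np.ptp(q,axis=0).round(4)); cs.append((q.min(0)+q.max(0))/2)
# axis by PCA on thin regions: flange & thumb give y-direction
for q in(T,F):
    a=np.polyfit(q[:,1],q[:,0],1);print("edge dir yaw",np.degrees(np.arctan(-a[0])))
cs=np.array(cs);d=cs[3]-cs[1];print(np.degrees(np.arctan2(d[1],d[0])),np.linalg.norm(d[:2]))
d=cs[3]-cs[0];print(np.degrees(np.arctan2(d[1],d[0])),np.linalg.norm(d[:2]))
for q in (H,N):
    r=cv2.minAreaRect((q[:,:2]*1000).astype(np.float32));print(r)
yaw=np.radians(3.5)
for yaw in np.radians([3,4,5]):
  ax=np.array([np.cos(yaw),np.sin(yaw)]);ay=np.array([-ax[1],ax[0]])
  for n,q in zip("TFHN",(T,F,H,N)):
    s=q[:,:2]@ax;t=q[:,:2]@ay;print(round(np.degrees(yaw)),n,"s",np.percentile(s,[1,99]).round(4),"t",np.percentile(t,[1,99]).round(4),t.mean().round(4))
E
```

```text
T 214 [0.4607 0.1463 0.0654] [0.4605 0.1462 0.0652] [0.0071 0.0274 0.0041]
F 190 [0.5166 0.1516 0.0695] [0.5167 0.151  0.0689] [0.0069 0.0279 0.0058]
H 785 [0.4998 0.1499 0.0538] [0.4995 0.151  0.0544] [0.0286 0.0271 0.0056]
N 581 [0.5792 0.1567 0.0486] [0.5805 0.1565 0.0482] [0.025  0.0229 0.0053]
edge dir yaw 4.708153881049467
edge dir yaw 4.759454082136789
4.934407911954716 0.06405843027745217
4.930780354348617 0.12043994005007856
((499.9422607421875, 150.6050262451172), (29.415700912475586, 25.89679527282715), 4.139177322387695)
((580.4373779296875, 156.57215881347656), (24.320959091186523, 21.938657760620117), 4.506772994995117)
3 T s [0.4645 0.4706] t [0.1085 0.1353] 0.122
3 F s [0.5211 0.5264] t [0.1107 0.1376] 0.1243
3 H s [0.4929 0.5209] t [0.1119 0.1345] 0.1236
3 N s [0.5759 0.5976] t [0.1153 0.1368] 0.1262
4 T s [0.4666 0.4726] t [0.1003 0.1271] 0.1138
4 F s [0.5234 0.5284] t [0.1015 0.1285] 0.1152
4 H s [0.495 0.523] t [0.1031 0.1257] 0.1147
4 N s [0.5779 0.5996] t [0.105  0.1265] 0.1159
5 T s [0.4685 0.4744] t [0.0921 0.1189] 0.1056
5 F s [0.5254 0.5303] t [0.0923 0.1193] 0.106
5 H s [0.4969 0.5249] t [0.0944 0.1168] 0.1058
5 N s [0.5798 0.6013] t [0.0946 0.1162] 0.1057
```

Request:
drive_tool(
  plan=[
    {"rx":0,"ry":0,"rz":0,"x":-0.375,"y":0.085,"z":0,"fingers":1},
    {"rx":0,"ry":0,"rz":0,"x":-0.375,"y":0.085,"z":0,"fingers":1},
    {"rx":0,"ry":0,"rz":0,"x":-0.375,"y":0.085,"z":0,"fingers":1},
    {"rx":0,"ry":0,"rz":0,"x":-0.375,"y":0.085,"z":0,"fingers":1},
    {"rx":0,"ry":0,"rz":0,"x":-0.375,"y":0.085,"z":0,"fingers":1},
    {"rx":0,"ry":0,"rz":0,"x":-0.375,"y":0.085,"z":0,"fingers":1},
    {"rx":0,"ry":0,"rz":0,"x":-0.375,"y":0.085,"z":0,"fingers":1},
    {"rx":0,"ry":0,"rz":0,"x":-0.375,"y":0.085,"z":0,"fingers":1},
    {"rx":0,"ry":0,"rz":0,"x":-0.375,"y":0.085,"z":0,"fingers":1},
  ],
)

```text
time: 4.25
ee_pos: [0.5899, -0.2269, 0.2521]
eef_rot: [0.709, 0.706, 0.001, -0.001]
ft_force: [0.3, 0.6, 1.2]
width: 0.087
```

```bash
python3 - <<'E'
from h import *
s=monitor.read_state();print(s["time"],s["ee_pos"],s["eef_rot"],s["joint_vel"].round(3))
c=snap("wrist","w3")
for l in ["post_round_neck","post_wing_neck"]:
  print(l,[(np.round(d["centre"],4).tolist(),round(float(d["confidence"]),2)) for d in nets.find_in(l,"wrist")])
E
```

```text
4.25 [ 0.58991079 -0.22691724  0.25208519] [ 7.08652840e-01  7.05556938e-01  5.28556860e-04 -5.29098404e-04] [-0.005 -0.004  0.003  0.003  0.    -0.001  0.003]
post_round_neck [([0.5907, -0.1632, 0.0537], 0.93)]
post_wing_neck [([0.6009, -0.2356, 0.0578], 0.67)]
```

View pics/w3.png

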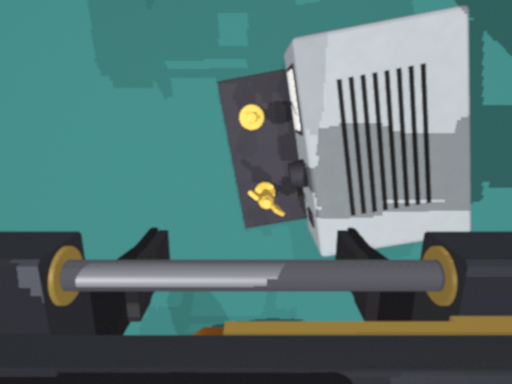

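```bash
python3 - <<'E'
from h import *
c=dict(np.load("w3.npz"));P=cloud(c)
Q=P[100:138,232:275].reshape(-1,3);m=(Q[:,2]>.047)&(Q[:,2]<.062);q=Q[m]
print(len(q),q.mean(0),np.percentile(q,[1,99],axis=0).round(4),np.percentile(q[:,2],[10,50,90]))
(cx,cy),rad=cv2.minEnclosingCircle((q[:,:2]*1000).astype(np.float32));print(cx,cy,rad)
t=q[q[:,2]>.0545];print("screw",len(t),t.mean(0))
Q=P[175:225,240:292].reshape(-1,3);m=(Q[:,2]>.05)&(Q[:,2]<.07);q=Q[m];print("wing",len(q),q.mean(0),(q.min(0)+q.max(0))/2)
# board top
M=np.zeros((384,512),bool);M[70:232,210:330]=1
col=c["color"].astype(int);dark=(col.max(2)<75)
b=P[M&dark&(P[:,:,2]>.006)&(P[:,:,2]<.016)]
print(len(b),b[:,2].mean()); print(cv2.minAreaRect((b[:,:2]*1000).astype(np.float32)))
k=P[30:220,330:470].reshape(-1,3);k=k[(k[:,2]>.07)&(k[:,2]<.085)];print(k[:,2].mean())
M=P[5:260,280:480].reshape(-1,3);M=M[(M[:,2]>.072)&(M[:,2]<.082)];print("case",cv2.minAreaRect((M[:,:2]*1000).astype(np.float32)))
g=P[20:60,100:200].reshape(-1,3);print("bench z",np.nanmedian(g[:,2]))
E
```

```text
457 [ 0.58869286 -0.16354434  0.05251191] [[ 0.5793 -0.1729  0.0501]
 [ 0.5983 -0.1546  0.0577]] [0.05072885 0.0519572  0.05646145]
588.6434936523438 -163.58644104003906 10.330613136291504
screw 71 [ 0.58872159 -0.16367362  0.05672807]
wing 304 [ 0.60262666 -0.23691832  0.05545767] [ 0.60468941 -0.23117477  0.05597605]
2052 0.010799889741809302
((605.2489013671875, -198.58712768554688), (55.67560577392578, 146.5617218017578), 9.900015830993652)
0.07587532906244113
case ((697.2953491210938, -183.05421447753906), (130.02529907226562, 179.17202758789062), 9.915098190307617)
bench z -0.001157698925746492
```

Request:
drive_tool(
  plan=[
    {"rx":0,"ry":0,"rz":-0.015,"x":0.378,"y":-0.102,"z":0,"fingers":1},
    {"rx":0,"ry":0,"rz":-0.015,"x":0.378,"y":-0.102,"z":0,"fingers":1},
    {"rx":0,"ry":0,"rz":-0.015,"x":0.378,"y":-0.102,"z":0,"fingers":1},
    {"rx":0,"ry":0,"rz":-0.015,"x":0.378,"y":-0.102,"z":0,"fingers":1},
    {"rx":0,"ry":0,"rz":-0.015,"x":0.378,"y":-0.102,"z":0,"fingers":1},
    {"rx":0,"ry":0,"rz":-0.015,"x":0.378,"y":-0.102,"z":0.07,"fingers":1},
    {"rx":0,"ry":0,"rz":-0.015,"x":0.378,"y":-0.102,"z":0.07,"fingers":1},
    {"rx":0,"ry":0,"rz":-0.015,"x":0.378,"y":-0.102,"z":0.07,"fingers":1},
    {"rx":0,"ry":0,"rz":-0.015,"x":0.378,"y":-0.102,"z":0.07,"fingers":1},
    {"rx":0,"ry":0,"rz":-0.015,"x":0.378,"y":-0.102,"z":0.07,"fingers":1},
  ],
)

```text
time: 5.65
ee_pos: [0.491, 0.1484, 0.1833]
eef_rot: [0.676, 0.737, 0.001, 0.0]
ft_force: [-0.4, -0.4, 0.9]
width: 0.0871
```

```bash
python3 - <<'E'
from h import *
s=monitor.read_state();print(s["time"],s["ee_pos"],s["eef_rot"],s["joint_vel"].round(3))
c=snap("wrist","w4")
m=R.from_quat(s["eef_rot"]).as_matrix();print(np.degrees(np.arctan2(m[1,1],m[0,1])))
E
```

```text
5.65 [0.49102219 0.14838003 0.18326837] [6.76414970e-01 7.36520172e-01 8.35838083e-04 3.56548154e-04] [ 0.002  0.004 -0.005  0.001 -0.002 -0.    -0.001]
4.8716721282002755
```

View pics/w4.png

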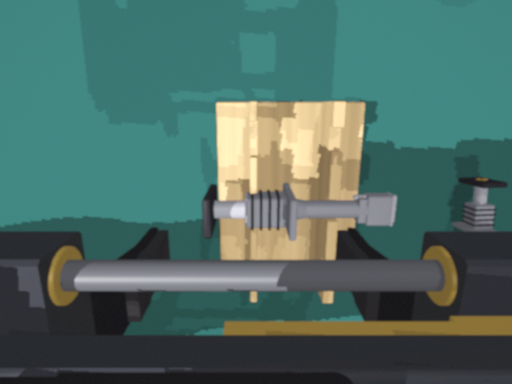

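```bash
python3 - <<'E'
from h import *
c=dict(np.load("w4.npz"));P=cloud(c)
m=np.radians(4.87);ee=np.array([.491,.1484])
ax=np.array([np.cos(m),np.sin(m)]);ay=np.array([-ax[1],ax[0]])
def reg(u0,u1,v0,v1,z0,z1):
    Q=P[v0:v1,u0:u1].reshape(-1,3);k=(Q[:,2]>z0)&(Q[:,2]<z1);return Q[k]
for n,q in dict(T=reg(195,225,175,245,.063,.071),F=reg(275,305,175,245,.066,.075),N=reg(360,400,185,232,.0455,.053)).items():
    d=q[:,:2]-ee;s=d@ax;t=d@ay;print(n,len(q),np.percentile(s,[1,99]).round(4),np.percentile(t,[1,99]).round(4),t.mean().round(4))
E
```

```text
T 367 [-0.0337 -0.0277] [-0.0129  0.014 ] 0.001
F 332 [0.0232 0.0281] [-0.0131  0.0142] 0.0012
N 1010 [0.0752 0.0992] [-0.0102  0.0114] 0.0012
```

Request:
drive_tool(
  plan=[
    {"rx":0,"ry":0,"rz":0,"x":0.001,"y":0,"z":0.03,"fingers":1},
    {"rx":0,"ry":0,"rz":0,"x":0.001,"y":0,"z":0.06,"fingers":1},
    {"rx":0,"ry":0,"rz":0,"x":0.001,"y":0,"z":0.06,"fingers":1},
    {"rx":0,"ry":0,"rz":0,"x":0.001,"y":0,"z":0.06,"fingers":1},
  ],
  squeeze=25,
)

```text
time: 6.2
ee_pos: [0.4905, 0.1499, 0.123]
eef_rot: [0.676, 0.737, 0.0, 0.0]
ft_force: [-0.2, -0.2, 1.4]
width: 0.087
```

```bash
python3 - <<'E'
from h import *
s=monitor.read_state();print(s["time"],s["ee_pos"],s["ft_force"],s["width"])
c=snap("side","s5");x,y,w,h=165,145,100,90
cv2.imwrite("pics/s5c.png",cv2.resize(c["color"][y:y+h,x:x+w,::-1],None,fx=6,fy=6,interpolation=cv2.INTER_CUBIC))
E
```

```text
6.2 [0.4904895  0.14985847 0.12299361] [-0.24513632 -0.1528378   1.42442308] 0.08696067480019774
```

View pics/s5c.png

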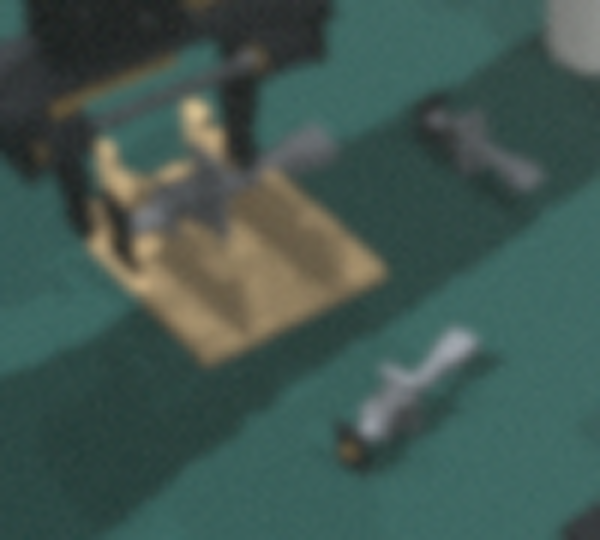

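Request:
drive_tool(
  plan=[
    {"rx":0,"ry":0,"rz":0,"x":0,"y":0,"z":0,"fingers":0.7},
    {"rx":0,"ry":0,"rz":0,"x":0,"y":0,"z":0,"fingers":0.6},
    {"rx":0,"ry":0,"rz":0,"x":0,"y":0,"z":0,"fingers":0.5},
    {"rx":0,"ry":0,"rz":0,"x":0,"y":0,"z":0,"fingers":0.4},
    {"rx":0,"ry":0,"rz":0,"x":0,"y":0,"z":0,"fingers":0.3},
    {"rx":0,"ry":0,"rz":0,"x":0,"y":0,"z":0,"fingers":0.3},
  ],
  squeeze=25,
)

```text
time: 7.0
ee_pos: [0.4904, 0.1503, 0.1224]
eef_rot: [0.676, 0.737, 0.0, 0.0]
ft_force: [-0.4, -0.6, 1.3]
width: 0.0393
```

```bash
python3 - <<'E'
from h import *
s=monitor.read_state();print(s["time"],s["ee_pos"],s["ft_force"],s["width"])
c=snap("side","s6");x,y,w,h=165,145,100,90
cv2.imwrite("pics/s6c.png",cv2.resize(c["color"][y:y+h,x:x+w,::-1],None,fx=6,fy=6,interpolation=cv2.INTER_CUBIC))
E
```

```text
7.0 [0.49041107 0.1502861  0.12243067] [-0.38650314 -0.56143439  1.2870881 ] 0.03933525404209739
```

View pics/s6c.png

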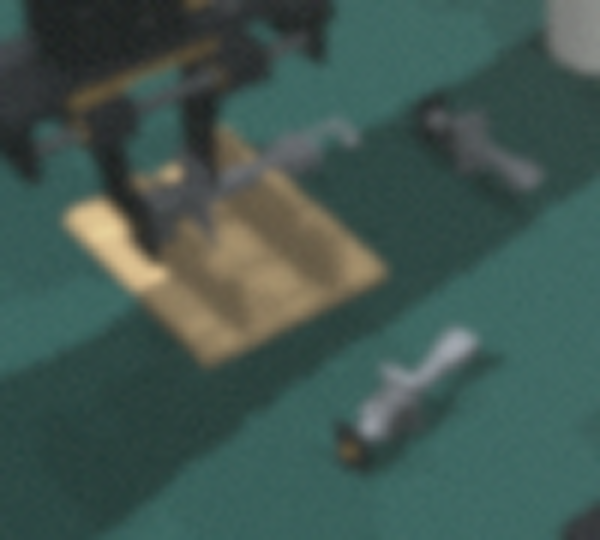

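Request:
drive_tool(
  plan=[
    {"rx":0,"ry":0,"rz":0,"x":0,"y":0,"z":-0.02,"fingers":0.3},
    {"rx":0,"ry":0,"rz":0,"x":0,"y":0,"z":-0.05,"fingers":0.3},
    {"rx":0,"ry":0,"rz":0,"x":0,"y":0,"z":-0.09,"fingers":0.3},
    {"rx":0,"ry":0,"rz":0,"x":0,"y":0,"z":-0.12,"fingers":0.3},
    {"rx":0,"ry":0,"rz":0,"x":0,"y":0,"z":-0.12,"fingers":0.3},
    {"rx":0,"ry":0,"rz":0,"x":0,"y":0,"z":-0.12,"fingers":0.3},
  ],
  squeeze=25,
)

```text
time: 7.8
ee_pos: [0.4896, 0.1501, 0.2411]
eef_rot: [0.676, 0.737, -0.001, -0.0]
ft_force: [-0.4, 0.2, -1.1]
width: 0.0398
```

```bash
python3 - <<'E'
from h import *
s=monitor.read_state();print(s["time"],s["ee_pos"],s["eef_rot"],s["ft_force"],s["torque"],s["width"])
c=snap("wrist","w7")
c=snap("side","s7");x,y,w,h=150,110,130,100
a=cv2.resize(c["color"][y:y+h,x:x+w,::-1],(520,400),interpolation=cv2.INTER_CUBIC)
cv2.imwrite("pics/s7c.png",a)
c=snap("scene","c7");x,y,w,h=230,100,130,100
a=cv2.resize(c["color"][y:y+h,x:x+w,::-1],(520,400),interpolation=cv2.INTER_CUBIC)
cv2.imwrite("pics/c7c.png",a)
E
```

```text
7.8 [0.48956124 0.15009707 0.24111997] [ 6.75766613e-01  7.37115176e-01 -7.42385357e-04 -3.88199097e-04] [-0.41315893  0.17640083 -1.12242051] [-0.09167307  0.08445285 -0.02755687] 0.039833235010111746
```

View pics/w7.png

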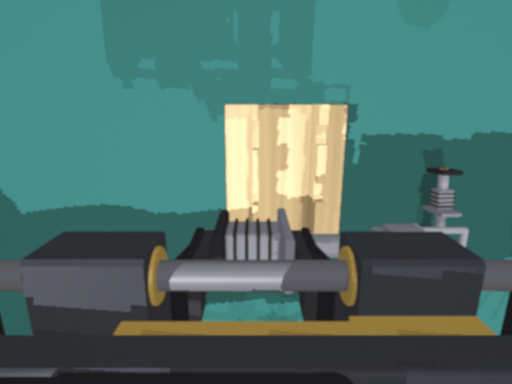

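View pics/s7c.png

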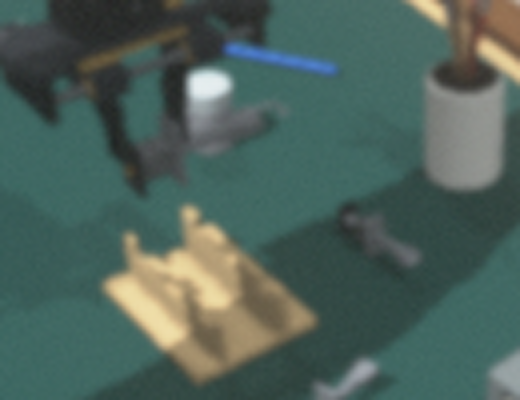

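View pics/c7c.png

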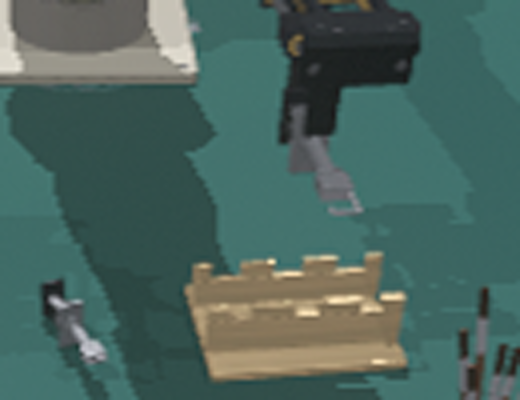

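```bash
python3 - <<'E'
from h import *
c=dict(np.load("w7.npz"));P=cloud(c)
ee=np.array([.48956,.1501,.24112]);m=R.from_quat([6.75766613e-01,7.37115176e-01,-7.42385357e-04,-3.88199097e-04]).as_matrix()
T=(P-ee)@m   # tool frame
print("yaw",np.degrees(np.arctan2(m[1,1],m[0,1])))
for v in [212,218,222,226,230,234,238]:
    print(v,[(u,*(T[v,u]*1000).round(0).astype(int)) for u in (222,240,270,286,291,385,400,410,420,440,455,462,466) ])
x,y,w,h=200,190,290,80
cv2.imwrite("pics/w7c.png",cv2.resize(c["color"][y:y+h,x:x+w,::-1],None,fx=2.7,fy=2.7,interpolation=cv2.INTER_NEAREST))
E
```

```text
yaw 4.972522259765631
212 [(222, np.int64(13), np.int64(-19), np.int64(95)), (240, np.int64(-32), np.int64(-13), np.int64(234)), (270, np.int64(-33), np.int64(17), np.int64(236)), (286, np.int64(-32), np.int64(34), np.int64(235)), (291, np.int64(-32), np.int64(38), np.int64(233)), (385, np.int64(-34), np.int64(137), np.int64(241)), (400, np.int64(-35), np.int64(154), np.int64(243)), (410, np.int64(-35), np.int64(164), np.int64(242)), (420, np.int64(-35), np.int64(174), np.int64(242)), (440, np.int64(-25), np.int64(177), np.int64(211)), (455, np.int64(-24), np.int64(190), np.int64(210)), (462, np.int64(-35), np.int64(218), np.int64(242)), (466, np.int64(-35), np.int64(223), np.int64(243))]
218 [(222, np.int64(12), np.int64(-18), np.int64(85)), (240, np.int64(-39), np.int64(-13), np.int64(234)), (270, np.int64(-39), np.int64(17), np.int64(234)), (286, np.int64(12), np.int64(18), np.int64(85)), (291, np.int64(-39), np.int64(39), np.int64(234)), (385, np.int64(-41), np.int64(138), np.int64(242)), (400, np.int64(-41), np.int64(154), np.int64(241)), (410, np.int64(-42), np.int64(165), np.i
[... 2928 characters left out ...]
 [(222, np.int64(11), np.int64(-15), np.int64(58)), (240, np.int64(7), np.int64(-7), np.int64(68)), (270, np.int64(7), np.int64(8), np.int64(68)), (286, np.int64(12), np.int64(15), np.int64(56)), (291, np.int64(12), np.int64(17), np.int64(56)), (385, np.int64(39), np.int64(34), np.int64(-9)), (400, np.int64(39), np.int64(37), np.int64(-10)), (410, np.int64(38), np.int64(41), np.int64(-9)), (420, np.int64(39), np.int64(43), np.int64(-9)), (440, np.int64(38), np.int64(49), np.int64(-9)), (455, np.int64(-64), np.int64(216), np.int64(243)), (462, np.int64(3), np.int64(113), np.int64(78)), (466, np.int64(3), np.int64(115), np.int64(78))]<stdin>:7: RuntimeWarning: invalid value encountered in cast
```

View pics/w7c.png

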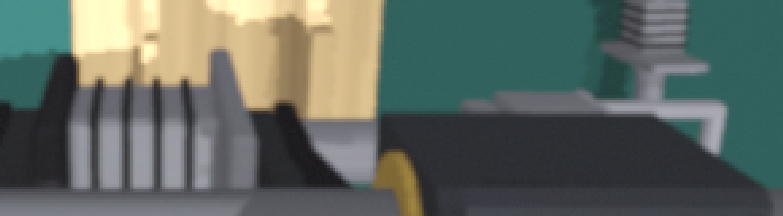

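Request:
drive_tool(
  plan=[
    {"rx":0,"ry":0,"rz":-0.002,"x":-0.02,"y":-0.002,"z":0,"fingers":0.3},
    {"rx":0,"ry":0,"rz":-0.004,"x":-0.06,"y":-0.006,"z":0,"fingers":0.3},
    {"rx":0,"ry":0,"rz":-0.006,"x":-0.11,"y":-0.011,"z":0,"fingers":0.3},
    {"rx":0,"ry":0,"rz":-0.008,"x":-0.16,"y":-0.016,"z":0.02,"fingers":0.3},
    {"rx":0,"ry":0,"rz":-0.01,"x":-0.21,"y":-0.021,"z":0.04,"fingers":0.3},
    {"rx":0,"ry":0,"rz":-0.012,"x":-0.255,"y":-0.026,"z":0.06,"fingers":0.3},
    {"rx":0,"ry":0,"rz":-0.014,"x":-0.284,"y":-0.03,"z":0.08,"fingers":0.3},
    {"rx":0,"ry":0,"rz":-0.014,"x":-0.294,"y":-0.03,"z":0.08,"fingers":0.3},
    {"rx":0,"ry":0,"rz":-0.014,"x":-0.294,"y":-0.03,"z":0.08,"fingers":0.3},
    {"rx":0,"ry":0,"rz":-0.014,"x":-0.294,"y":-0.03,"z":0.08,"fingers":0.3},
    {"rx":0,"ry":0,"rz":-0.014,"x":-0.294,"y":-0.03,"z":0.08,"fingers":0.3},
  ],
  squeeze=25,
)

```text
time: 9.32
ee_pos: [0.4862, -0.1441, 0.1626]
eef_rot: [0.642, 0.767, 0.0, 0.0]
ft_force: [0.4, -0.2, -0.9]
width: 0.0394
```

```bash
cat >> h.py <<'E'
def st():
    s=monitor.read_state();m=R.from_quat(s["eef_rot"]).as_matrix()
    print(s["time"],s["ee_pos"].round(4),"yaw",np.degrees(np.arctan2(m[1,1],m[0,1])).round(2),"tilt",m[:,2].round(4),"F",s["ft_force"].round(2),"w",s["width"].round(4))
    return s,m
E
python3 - <<'E'
from h import *
s,m=st()
p=np.array([.5886,-.1636,.029]);print("post in tool",((p-s["ee_pos"])@m*1000).round(1))
snap("wrist","w8")
c=snap("side","s8");x,y,w,h=200,150,150,115
cv2.imwrite("pics/s8c.png",cv2.resize(c["color"][y:y+h,x:x+w,::-1],(780,598),interpolation=cv2.INTER_CUBIC))
E
```

```text
Traceback (most recent call last):
  File "h.py", line 16, in st
    print(s["time"],s["ee_pos"].round(4),"yaw",np.degrees(np.arctan2(m[1,1],m[0,1])).round(2),"tilt",m[:,2].round(4),"F",s["ft_force"].round(2),"w",s["width"].round(4))
                                                                                                                                                    ^^^^^^^^^^^^^^^^
AttributeError: 'float' object has no attribute 'round'
```

```bash
sed -i 's/s\["width"\].round(4)/round(s["width"],4)/' h.py
python3 - <<'E'
from h import *
s,m=st()
p=np.array([.5886,-.1636,.029]);print("post in tool",((p-s["ee_pos"])@m*1000).round(1))
snap("wrist","w8")
c=snap("side","s8");x,y,w,h=200,150,150,115
cv2.imwrite("pics/s8c.png",cv2.resize(c["color"][y:y+h,x:x+w,::-1],(780,598),interpolation=cv2.INTER_CUBIC))
E
```

```text
9.325 [ 0.4862 -0.1441  0.1626] yaw 10.1 tilt [ 8.e-04  5.e-04 -1.e+00] F [ 0.44 -0.2  -0.87] w 0.0394
post in tool [-37.2  97.3 133.7]
```

View pics/w8.png

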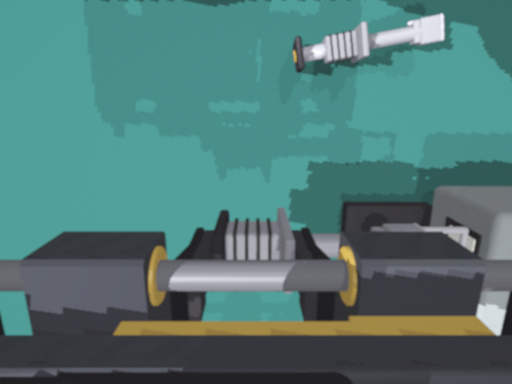

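View pics/s8c.png

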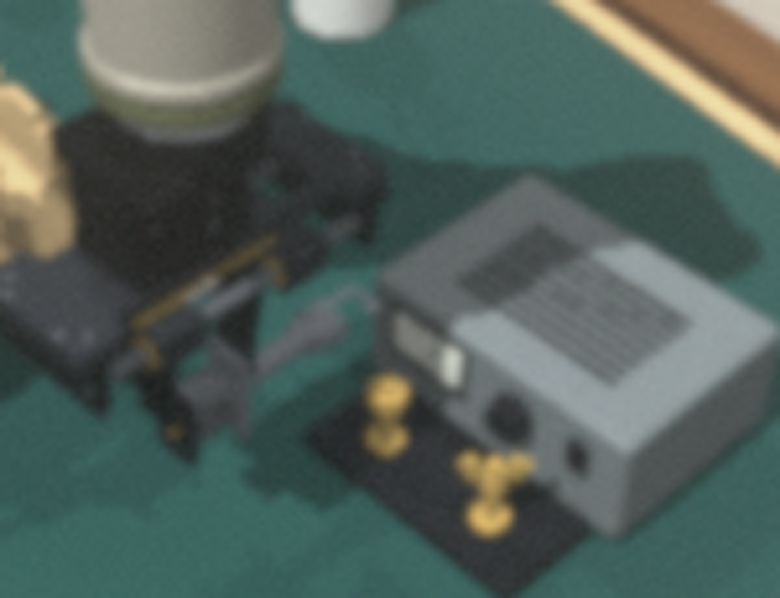

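Request:
drive_tool(
  plan=[
    {"rx":0,"ry":0,"rz":0,"x":0,"y":-0.002,"z":0.02,"fingers":0.3},
    {"rx":0,"ry":0,"rz":0,"x":0,"y":-0.002,"z":0.042,"fingers":0.3},
    {"rx":0,"ry":0,"rz":0,"x":0,"y":-0.002,"z":0.054,"fingers":0.3},
    {"rx":0,"ry":0,"rz":0,"x":0,"y":-0.002,"z":0.054,"fingers":0.3},
    {"rx":0,"ry":0,"rz":0,"x":0,"y":-0.002,"z":0.054,"fingers":0.3},
    {"rx":0,"ry":0,"rz":0,"x":0,"y":-0.002,"z":0.054,"fingers":0.3},
  ],
  squeeze=25,
)

```text
time: 10.18
ee_pos: [0.4842, -0.1457, 0.1089]
eef_rot: [0.643, 0.766, 0.0, 0.0]
ft_force: [0.4, 0.3, -0.0]
width: 0.0396
```

```bash
python3 - <<'E'
from h import *
s,m=st()
p=np.array([.5886,-.1636,.029]);print("post in tool",((p-s["ee_pos"])@m*1000).round(1))
c=snap("side","s9");x,y,w,h=230,190,100,77
cv2.imwrite("pics/s9c.png",cv2.resize(c["color"][y:y+h,x:x+w,::-1],(780,598),interpolation=cv2.INTER_CUBIC))
P=cloud(c);T=(P-s["ee_pos"])@m*1000
np.save("T9.npy",T)
for v in range(205,245,2):
    print(v,' '.join(f"{T[v,u,0]:.0f},{T[v,u,1]:.0f},{T[v,u,2]:.0f}" for u in range(246,286,3)))
E
```

```text
10.175 [ 0.4842 -0.1457  0.1089] yaw 10.0 tilt [ 1.2e-03  1.0e-04 -1.0e+00] F [ 0.43  0.27 -0.03] w 0.0396
post in tool [-35.8  99.6  80. ]
205 -24,10,-64 3,44,-25 -2,50,-25 -22,42,-44 -26,48,-42 -27,58,-36 -29,67,-32 -37,69,-36 -38,80,-30 8,141,40 -3,141,33 -8,148,33 -12,156,36 -19,161,34
207 -24,10,-58 -1,40,-24 -23,31,-45 -27,37,-43 -26,48,-35 -6,79,-1 -16,80,-8 -30,77,-20 -38,80,-23 8,140,47 -6,138,36 -15,140,32 -21,147,32 -27,152,31
209 -25,9,-53 -21,22,-42 -27,27,-43 -27,37,-36 -23,51,-25 71,154,108 -30,66,-19 -34,73,-17 nan,nan,nan 6,139,53 -7,137,43 -16,140,38 -25,142,33 -31,148,33
211 -25,8,-47 -25,19,-40 -27,27,-36 -24,40,-25 -30,45,-26 -34,51,-25 -31,65,-14 -28,79,-2 -37,81,-7 6,139,61 -7,137,51 -18,138,44 -30,137,34 -38,140,31
213 -26,7,-41 -27,17,-36 -25,29,-26 -28,36,-23 -35,40,-26 -38,47,-24 54,151,111 46,156,109 39,162,108 5,138,67 -8,137,58 -19,137,50 -30,138,43 -40,139,36
215 -27,7,-35 -17,26,-15 -30,24,-26 -34,30,-25 -36,39,-20 -38,48,-16 45,142,108 40,150,109 33,156,108 5,139,76 -9,136,65 -19,138,59 -31,137,49 -40,139,44
217 -7,24,-2 -20,23,-12 -29,25,-18 -38,27,-
[... 1329 characters left out ...]
1,75,111 -13,73,98 -19,80,98 -26,84,96 -31,91,98 -39,95,94 -45,101,93 -50,108,95 -55,116,97 -59,123,99
237 -13,17,64 -12,29,74 5,55,108 -1,61,107 -5,69,110 -13,74,107 -26,73,96 -33,78,94 -36,86,98 -43,92,97 -48,98,98 -55,103,95 -59,111,98 -66,116,97
239 -16,14,68 5,44,108 2,52,111 -6,57,109 -13,62,107 -18,68,107 -24,74,107 -36,74,97 -42,81,97 -49,85,95 -53,92,97 -59,98,96 -65,104,96 -71,110,96
241 -15,15,76 0,40,109 -5,46,109 -12,51,108 -18,57,108 -21,66,111 -27,72,111 -37,74,104 -47,75,97 -54,80,96 nan,nan,nan -65,92,95 -70,100,97 -76,104,95
243 -14,15,86 -5,34,108 -10,42,110 -16,47,110 -22,54,110 nan,nan,nan -34,65,109 -40,71,108 -50,73,101 -58,76,96 -63,82,97 -69,88,97 -77,92,94 -82,99,95
```

View pics/s9c.png

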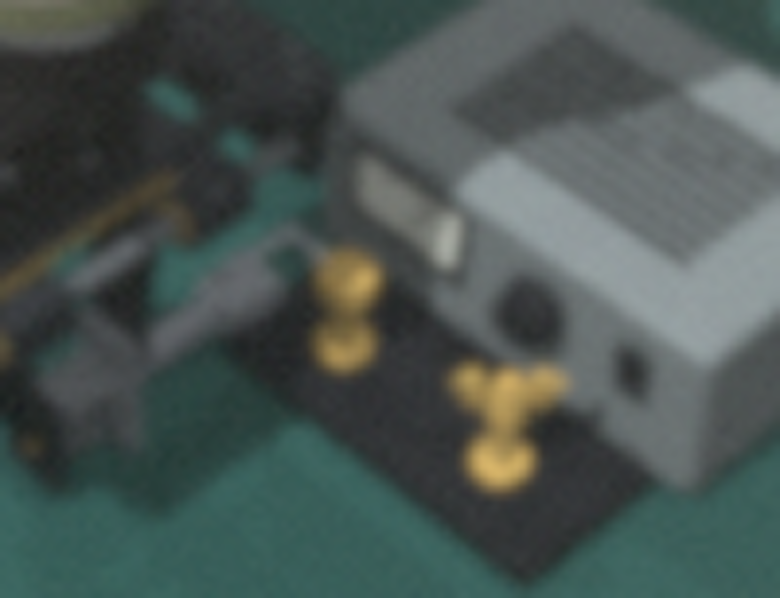

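Request:
drive_tool(
  plan=[
    {"rx":0,"ry":0,"rz":0,"x":-0.008,"y":0,"z":0.001,"fingers":0.3},
    {"rx":0,"ry":0,"rz":0,"x":-0.016,"y":0,"z":0.0015,"fingers":0.3},
    {"rx":0,"ry":0,"rz":0,"x":-0.022,"y":0,"z":0.0015,"fingers":0.3},
    {"rx":0,"ry":0,"rz":0,"x":-0.022,"y":0,"z":0.0015,"fingers":0.3},
  ],
  squeeze=25,
)

```text
time: 10.72
ee_pos: [0.4875, -0.168, 0.1067]
eef_rot: [0.643, 0.766, -0.0, 0.0]
ft_force: [0.1, 0.9, -1.2]
width: 0.0399
```

```bash
python3 - <<'E'
from h import *
s,m=st()
p=np.array([.5886,-.1636,.029]);print("post in tool",((p-s["ee_pos"])@m*1000).round(1))
for n,b in [("side",(230,190,100,77)),("wrist",(320,170,192,147))]:
    c=snap(n,n+"10");x,y,w,h=b
    cv2.imwrite(f"pics/{n}10c.png",cv2.resize(c["color"][y:y+h,x:x+w,::-1],(650,500),interpolation=cv2.INTER_CUBIC))
E
```

```text
10.725 [ 0.4875 -0.168   0.1067] yaw 9.94 tilt [-0.e+00 -3.e-04 -1.e+00] F [ 0.11  0.87 -1.21] w 0.0399
post in tool [-13.  100.3  77.7]
```

View pics/side10c.png

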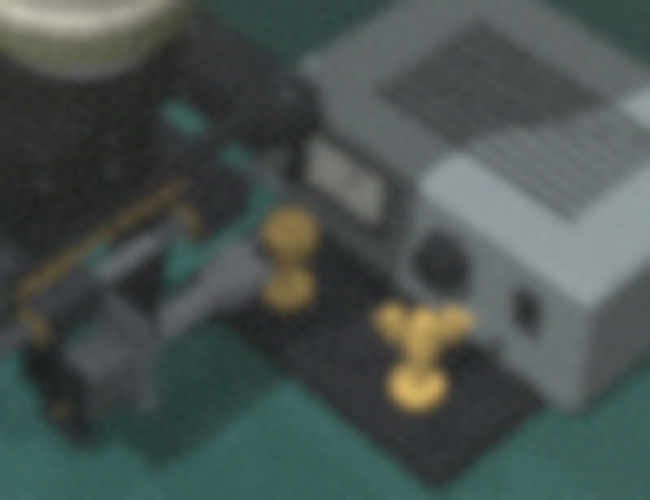

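View pics/wrist10c.png

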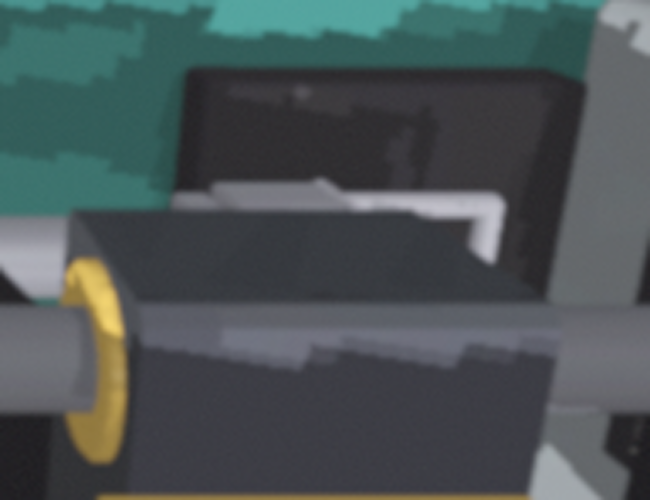

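Request:
drive_tool(
  plan=[
    {"rx":0,"ry":0,"rz":0,"x":-0.003,"y":0.001,"z":0,"fingers":0.3},
    {"rx":0,"ry":0,"rz":0,"x":-0.006,"y":0.001,"z":0,"fingers":0.3},
    {"rx":0,"ry":0,"rz":0,"x":-0.009,"y":0.001,"z":0,"fingers":0.3},
    {"rx":0,"ry":0,"rz":0,"x":-0.012,"y":0.001,"z":0,"fingers":0.3},
    {"rx":0,"ry":0,"rz":0,"x":-0.012,"y":0.001,"z":0,"fingers":0.3},
  ],
  squeeze=25,
)

```text
time: 11.45
ee_pos: [0.4906, -0.1792, 0.1067]
eef_rot: [0.643, 0.766, -0.0, 0.0]
ft_force: [-1.0, 0.2, -0.5]
width: 0.0393
```

```bash
python3 - <<'E'
from h import *
s,m=st()
p=np.array([.5886,-.1636,.029]);print("post in tool",((p-s["ee_pos"])@m*1000).round(1))
for n,b in [("side",(230,190,100,77)),("wrist",(320,170,192,147)),("scene",(140,160,100,77))]:
    c=snap(n,n+"11");x,y,w,h=b
    cv2.imwrite(f"pics/{n}11c.png",cv2.resize(c["color"][y:y+h,x:x+w,::-1],(650,500),interpolation=cv2.INTER_CUBIC))
E
```

```text
11.45 [ 0.4906 -0.1792  0.1067] yaw 9.98 tilt [ 0. -0. -1.] F [-0.98  0.23 -0.51] w 0.0393
post in tool [-1.6 99.2 77.7]
```

View pics/side11c.png

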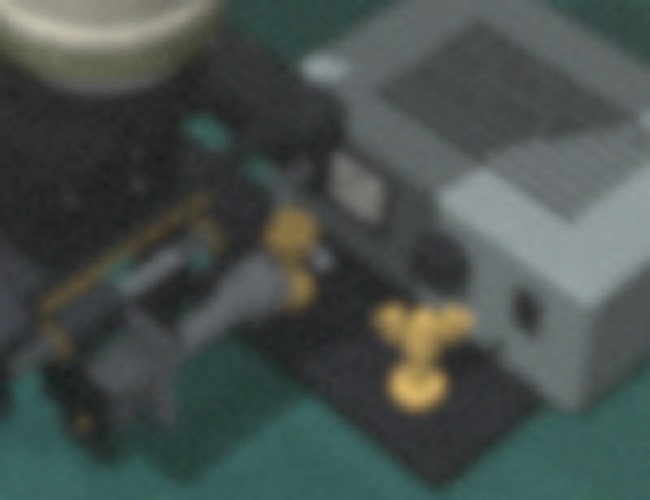

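View pics/wrist11c.png

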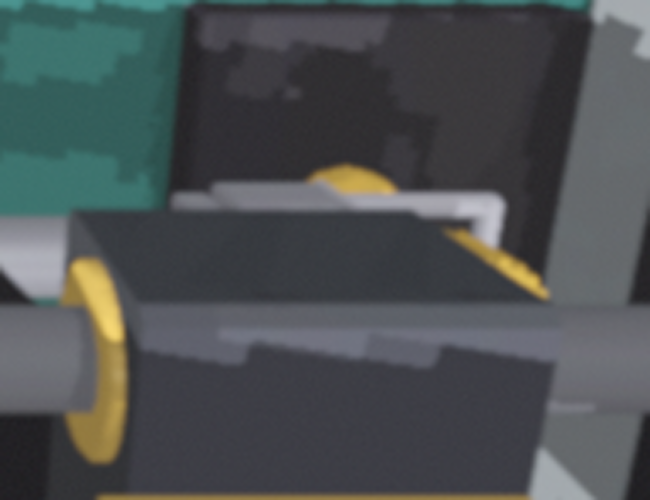

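Request:
drive_tool(
  plan=[
    {"rx":0,"ry":0,"rz":0,"x":0,"y":-0.0025,"z":0.0003,"fingers":0.3},
    {"rx":0,"ry":0,"rz":0,"x":0,"y":-0.0025,"z":0.0003,"fingers":0.3},
    {"rx":0,"ry":0,"rz":0,"x":0,"y":-0.0025,"z":0.0003,"fingers":0.48},
    {"rx":0,"ry":0,"rz":0,"x":0,"y":-0.0025,"z":0.0003,"fingers":0.51},
    {"rx":0,"ry":0,"rz":0,"x":0,"y":-0.0025,"z":0.0003,"fingers":0.54},
    {"rx":0,"ry":0,"rz":0,"x":0,"y":-0.0025,"z":0.0003,"fingers":0.57},
    {"rx":0,"ry":0,"rz":0,"x":0,"y":-0.0025,"z":0.0003,"fingers":0.6},
    {"rx":0,"ry":0,"rz":0,"x":0,"y":-0.0025,"z":0.0003,"fingers":0.6},
  ],
  squeeze=25,
)

```text
time: 12.6
ee_pos: [0.4882, -0.1793, 0.1064]
eef_rot: [0.643, 0.766, 0.0, -0.0]
ft_force: [-0.4, -0.1, -1.4]
width: 0.0518
```

```bash
python3 - <<'E'
from h import *
s,m=st()
p=np.array([.5886,-.1636,.029]);print("post in tool",((p-s["ee_pos"])@m*1000).round(1))
for n,b in [("side",(230,190,100,77)),("wrist",(200,170,312,147))]:
    c=snap(n,n+"12");x,y,w,h=b
    cv2.imwrite(f"pics/{n}12c.png",cv2.resize(c["color"][y:y+h,x:x+w,::-1],(650,int(650*h/w)),interpolation=cv2.INTER_CUBIC))
E
```

```text
12.6 [ 0.4882 -0.1793  0.1064] yaw 10.0 tilt [ 0.e+00  1.e-04 -1.e+00] F [-0.45 -0.09 -1.36] w 0.0518
post in tool [ -1.9 101.6  77.4]
```

View pics/side12c.png

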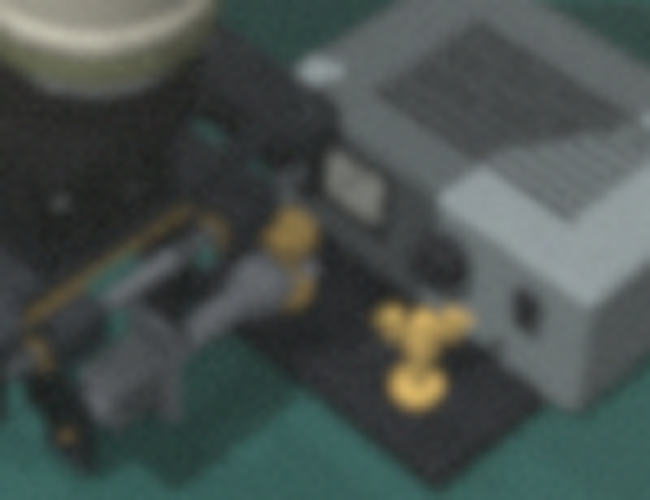

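View pics/wrist12c.png

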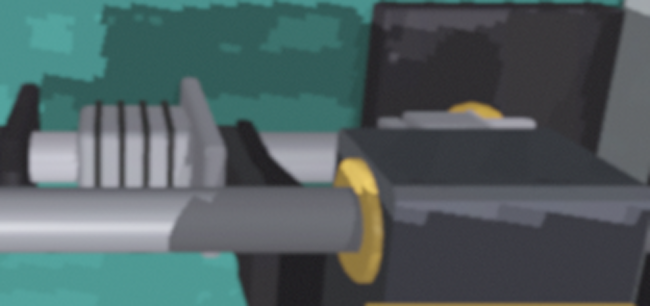

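Request:
drive_tool(
  plan=[
    {"rx":0,"ry":0,"rz":0,"x":0,"y":0,"z":0,"fingers":0.62},
    {"rx":0,"ry":0,"rz":0,"x":0,"y":0,"z":0,"fingers":0.64},
    {"rx":0,"ry":0,"rz":0,"x":0,"y":0,"z":0,"fingers":0.66},
    {"rx":0,"ry":0,"rz":0,"x":0,"y":0,"z":0,"fingers":0.7},
    {"rx":0,"ry":0,"rz":0,"x":0,"y":0,"z":0,"fingers":0.75},
    {"rx":0,"ry":0,"rz":0,"x":0,"y":0,"z":0,"fingers":0.8},
    {"rx":0,"ry":0,"rz":0,"x":0,"y":0,"z":0,"fingers":0.8},
  ],
  squeeze=25,
)

```text
time: 13.58
ee_pos: [0.4881, -0.1793, 0.1064]
eef_rot: [0.643, 0.766, 0.0, -0.0]
ft_force: [1.2, 1.1, -0.0]
width: 0.0688
```

```bash
python3 - <<'E'
from h import *
s,m=st()
for n,b in [("side",(230,190,100,77)),("wrist",(200,170,312,147))]:
    c=snap(n,n+"13");x,y,w,h=b
    cv2.imwrite(f"pics/{n}13c.png",cv2.resize(c["color"][y:y+h,x:x+w,::-1],(650,int(650*h/w)),interpolation=cv2.INTER_CUBIC))
E
```

```text
13.575 [ 0.4881 -0.1793  0.1064] yaw 10.0 tilt [-1.e-04  1.e-04 -1.e+00] F [ 1.24  1.11 -0.01] w 0.0688
```

View pics/side13c.png

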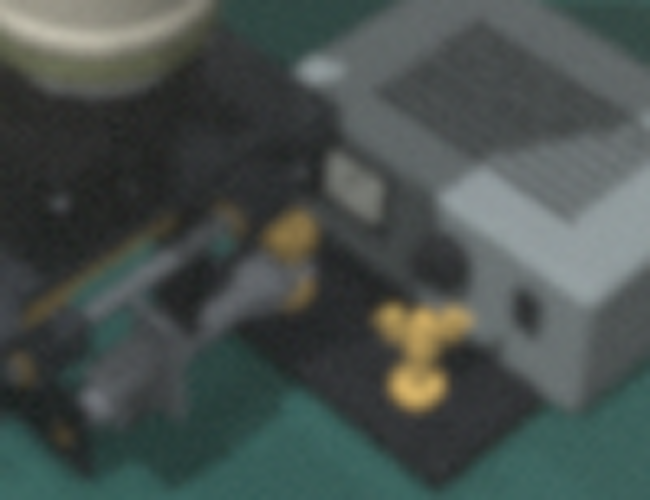

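View pics/wrist13c.png

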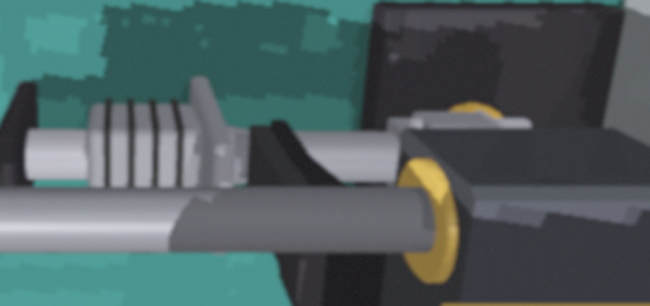

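Request:
drive_tool(
  plan=[
    {"rx":0,"ry":0,"rz":0,"x":0,"y":0,"z":-0.015,"fingers":0.8},
    {"rx":0,"ry":0,"rz":0,"x":0,"y":0,"z":-0.04,"fingers":0.8},
    {"rx":0,"ry":0,"rz":0,"x":0,"y":0,"z":-0.08,"fingers":0.8},
    {"rx":0,"ry":0,"rz":0,"x":0,"y":0,"z":-0.13,"fingers":0.8},
    {"rx":0,"ry":0,"rz":0,"x":-0.02,"y":0,"z":-0.15,"fingers":0.8},
    {"rx":0,"ry":0,"rz":0,"x":-0.03,"y":0,"z":-0.15,"fingers":0.8},
    {"rx":0,"ry":0,"rz":0,"x":-0.03,"y":0,"z":-0.15,"fingers":0.8},
    {"rx":0,"ry":0,"rz":0,"x":-0.03,"y":0,"z":-0.15,"fingers":0.8},
  ],
  squeeze=25,
)

```text
time: 14.68
ee_pos: [0.4929, -0.2083, 0.2553]
eef_rot: [0.643, 0.766, -0.0, -0.001]
ft_force: [-0.5, 0.1, -0.1]
width: 0.0694
```

```bash
python3 - <<'E'
from h import *
s,m=st()
for n,b in [("side",(220,180,110,85)),("wrist",(150,60,312,200))]:
    c=snap(n,n+"14");x,y,w,h=b
    cv2.imwrite(f"pics/{n}14c.png",cv2.resize(c["color"][y:y+h,x:x+w,::-1],(780,int(780*h/w)),interpolation=cv2.INTER_CUBIC))
snap("scene","scene14")
E
```

```text
14.675 [ 0.4929 -0.2083  0.2553] yaw 10.01 tilt [-2.1e-03  5.0e-04 -1.0e+00] F [-0.46  0.09 -0.15] w 0.0694
```

View pics/side14c.png

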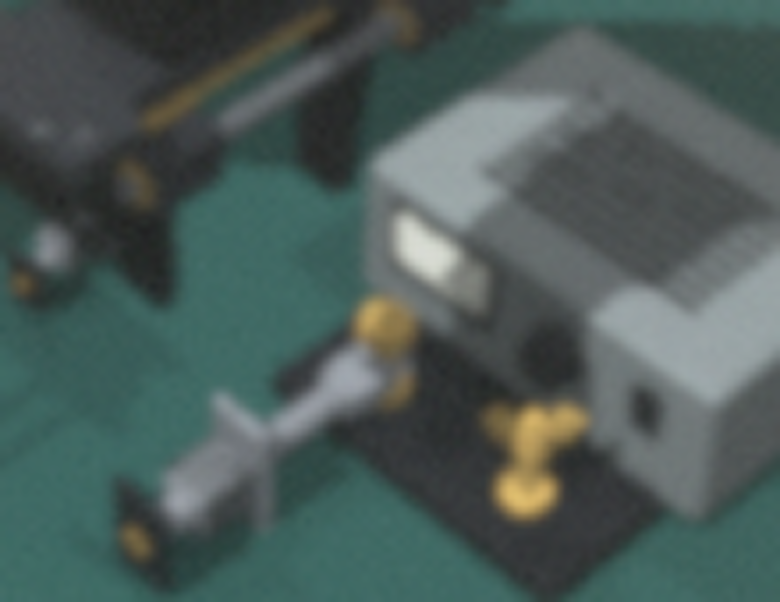

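View pics/wrist14c.png

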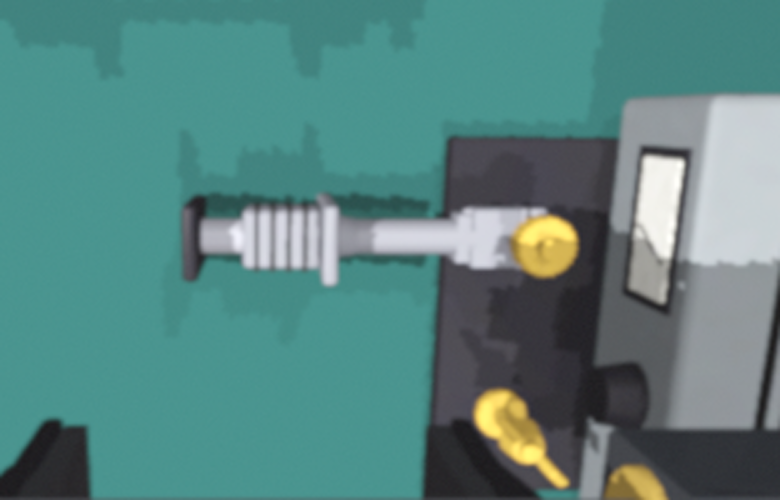

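View pics/scene14.png

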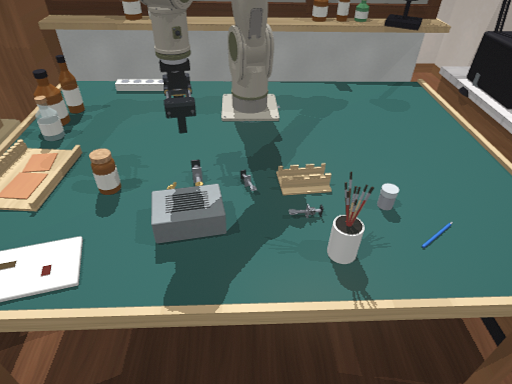

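```bash
python3 - <<'E'
from h import *
s,m=st()
c=dict(np.load("wrist14.npz"));P=cloud(c)
yaw=np.radians(10);ax=np.array([np.cos(yaw),np.sin(yaw)]);ay=np.array([-ax[1],ax[0]]);p=np.array([.5886,-.1636])
Q=P[60:260,150:462].reshape(-1,3);D=np.c_[(Q[:,:2]-p)@ax,(Q[:,:2]-p)@ay,Q[:,2]]*1000
D=D[(abs(D[:,1])<20)&(D[:,0]>-150)&(D[:,0]<20)]
def f(n,a,b,z0,z1):
    q=D[(D[:,0]>a)&(D[:,0]<b)&(D[:,2]>z0)&(D[:,2]<z1)];print(n,len(q),np.percentile(q,[2,98],axis=0).round(1).tolist(),q.mean(0).round(1)); return q
f("thumb",-145,-115,44,60);F=f("flange",-90,-65,49,60);f("handle",-108,-84,35,42);f("barrel",-65,-35,28,40);N=f("nose",-26,-6,31,38)
print("roll slope flange",np.polyfit(F[:,1],F[:,2],1)[0]);
E
```

```text
14.825 [ 0.4932 -0.2083  0.2558] yaw 10.04 tilt [-1.2e-03  4.0e-04 -1.0e+00] F [-0.13 -0.22  0.28] w 0.0697
thumb 211 [[-129.6, -12.2, 45.1], [-123.9, 14.0, 49.5]] [-126.6    0.9   47.6]
flange 178 [[-79.2, -12.6, 50.2], [-74.2, 14.0, 54.3]] [-76.7   1.1  52.5]
handle 591 [[-107.1, -10.3, 35.2], [-84.7, 11.5, 38.5]] [-95.4   0.8  36.7]
barrel 417 [[-64.7, -5.7, 28.3], [-35.8, 6.7, 33.7]] [-49.9   0.9  31.5]
nose 457 [[-25.7, -9.8, 31.4], [-7.0, 10.9, 34.2]] [-16.    0.8  32.7]
roll slope flange 0.0014115073024317474
```

```bash
python3 -c "
from bench import workorder
print(workorder.close_job())"
```

```text
the job is handed in; nothing more can be done
None
```

The grey probe is clipped on the neck of the round-nut post, and I handed the job in at about 15 s of the 42 s allowed. I took it from the rest, squeezed it fully, brought the open hook round the neck from the left below the nut, and let the spring close it. I then lifted the gripper clear.

**Last checks (wrist camera, before hand-in):**
- **Hook closed:** the flange to thumb plate distance reads about 55 mm, so plunger travel is about 7 mm, against about 8 mm expected on a post.
- **Position:** the flange face is about 74–75 mm from the post, and the probe's axis passes within about 1 mm of the post's centre.
- **Level:** the axis is about 27 mm above the bench at the flange and 28 mm at the nose. The flange stands upright, with practically no roll.
- **Forces:** force readings stayed under about 2 N at every check after a move, and the gripper was touching nothing at the end.
- **Other objects:** the wing-nut post is free. The jar, canister and brush pot look undisturbed in the last scene picture; I compared that by eye and did not measure it.

The side camera put the post about 2 mm further sideways than the wrist camera did, which is within calibration. No check failed.

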